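# Lower the ratchet carving rest and lock it

### The arm

A 7-joint arm with a two-finger parallel gripper is mounted at the origin on the work surface. World frame = base frame: x ahead of the robot, y to its left, z up, the work surface at z = 0. Lengths are in m, angles in rad, forces in N, time in s.
With the tool pointing down it reaches from about 0.425 to 0.8 m from the base axis. Payload 8.3 kg.
Tool frame: the origin (TCP) lies on the front face of the gripper's body, between the roots of the fingers; the fingertips stand 73 mm ahead of it and the grasp point (between the pads) lies 54 mm ahead of it (arm.grip_point_offset is the distance from the TCP to the grasp point, in m); z points along the fingers, y is the line along which they close (so a half turn about z gives the same grasp; the last joint's range is limited). The gripper opens to 85 mm and grips with 20 to 120 N. Pads are 22 mm wide; open, the fingers measure 114 mm over their backs; the gripper's body (76 mm by 85 mm) begins 54 mm behind the grasp point. The pads swing forward as they close: fully open they stand 13 mm farther back than shut.
Start: joints at [-1.413, 0.383, 0.016, 1.37, -0.006, 1.388, -0.046], TCP at [0.137, 0.61, 0.304] pointing down, gripper open.
Joint ranges: [-2.95, 2.95], [-0.25, 2.06], [-1.52, 1.56], [0.18, 2.33], [-1.44, 4.58], [0.02, 2.06], [-3.01, 3.01]. Speed limits (rad/s): [2.39, 2.39, 3.01, 3.01, 3.14, 3.14, 3.14].

### API

Orientations are given as a unit quaternion [x, y, z, w].
In Python, from plant import telemetry, cams, order, arm gives the robot as it stands.
- The arm moves only by the tool jog_arm, never from a script. Its argument "increments" is a list of rows, each a list of 7 numbers: the shift along the tool's x, y, z in units of 25 mm (1.0 is 25 mm), then the turn, a rotation vector about the tool's x, y, z in units of 8 degrees (1.0 is 8 degrees), then the opening, from -1 (shut) to 1 (fully open). In form: [[dx, dy, dz, rx, ry, rz, fingers], ...]. A call has 1 to 5 rows; each row is the pose to reach, as a shift and turn from the pose commanded when the call began, along the tool's axes at that moment; what a row does not reach only later rows make up. A row lasts 1/10 s, in which the tool goes at most 50 mm and 8.59 degrees, less where a joint would pass 70% of its speed; a pose out of reach is approached as far as the arm can. A call with a gripper value outside its range is refused whole. The fingers move at their own pace and stop on an object; "squeeze" is the grip in N (left out, the last holds). Time passes only in rows, so rows that repeat a pose let the fingers close. It gives the time, the measured TCP pose, the force, the opening and the grip force at its end, in the units of the state.
- telemetry.observe(): the state, without advancing time (a new reading comes with each control period).
- cams.grab_frame(name): name is "side" or "top"; returns the picture (420x560x3 uint8, blue, green, red); there is no depth.
- cams.camera_params(name): a dict with "fx", "fy", "cx", "cy" (pixels), "world_from_camera" (4x4, takes a point from camera to world coordinates). Camera axes: x right, y down, z forward; pixel columns grow to the right and rows downward; lengths in m; the calibration is good to about 2 mm. A picture is of the moment at which its call begins. camera_params takes no time and is no camera call.
- order.close_job(): hands the job in; it is judged then, once.
The state is a dict: "t": time; "q": joint angles; "qvel": joint speeds; "joint_efforts": joint torques, N m; "tcp_pos": TCP position; "eef_rot": TCP orientation; "contact_force": force on the tool from outside, world axes, zero at the start; "wrist_torque": the same for the moment, N m; "gripper_width": finger opening in m; "grasp_force": force on a finger pad.
Only numpy, scipy, OpenCV 4.12 (cv2) and the standard library are available. Lean on these libraries where they do the work, as an engineer would, in place of code of your own. Each camera call takes 0.05 s, during which the arm holds its last target. There are 200 camera calls.

### The job

Lower the raised rest of the ratchet work rest: press the tail of the pawl down all the way so that the nose is free of the teeth, then push the wood-padded arm down past its teeth until it lies fully level on its stop, and press the front end of the pawl fully back down so that its nose locks the arm. Only press and push with the fingertips: do not raise the arm or pick anything up, and leave the other things on the bench where they stand.

Things in the scene. Friction and masses are not known exactly. Their poses are not given: they have to be found in the camera images.
- bracket: ratchet work rest screwed to the bench: dark steel base plate 330 x 100 x 12 mm (x -145 to +185) with grey cheeks 26 mm either side of the middle, 118 mm high at the pawl, 74 at the hinge. Origin on the bench below the hinge; x points along the base to the wood-padded end of the arm, z up. Hinge pin at x 0, z 60 mm; pawl pin at x -75, z 108 mm, both along y.
- rest_hinge (a point): the middle of the rest arm's hinge pin, 60 mm above the bench (fixed on the bracket, same axes)
- rest (a joint): angle of the rest arm (rad): 0 = level on its stop; grows as the outer end goes up. Starts at 0.62 to 0.80. Stiff hinge: the arm stays where it is left; lowering takes about 3 to 9 N at point rest_push. While the pawl is in, the teeth on its hub stop it going below about 0.57.
- rest_push (a point): a point to push: top of the wooden pad on the rest arm, on its centre line, 130 mm out from the hinge and 20 mm above the arm's line through the hinge (moves with the arm; x out along the arm, z out of the pad). Pad 100 mm long (90 to 190 mm out from the hinge), 80 mm wide; with the arm level its top is 80 mm above the bench.
- pawl (a joint): angle (rad) of the pawl, a 125 mm steel rocker over the hub: 0 = engaged (start: nose in the teeth, tail up), 0.30 = free (tail down, nose lifted). Stiff pin, no spring: it stays where it is left; about 4 N on an end plate moves it, up to a hard stop at each end. It can return to 0 only with its nose at a gap, as with the arm level (below about 0.06 rad).
- pawl_tail (a point): middle of the top of the pawl's tail plate, 30 mm long, 34 mm wide, at the end away from the rest arm, 50 mm behind the pivot pin. Pressing it down frees the pawl. About 145 mm above the bench when engaged, 15 mm lower when free.
- pawl_front (a point): middle of the top of the pawl's front plate, 30 mm long, 34 mm wide, over the hub, 60 mm ahead of the pivot pin. Pressing it down engages the pawl. About 129 mm above the bench when engaged, 18 mm higher when free.
- figure_a: carved wooden gnome figure, 130 mm tall, about 50 mm across, standing near the ratchet rest; origin at the centre of its underside; a bystander
- figure_b: larger carved wooden gnome figure, 160 mm tall, about 60 mm across, standing at the side; origin at the centre of its underside; a bystander
- paint_jar: small closed paint jar, 48 mm across, 70 mm tall, standing near the ratchet rest; origin at the centre of its underside; a bystander
- gouge: wood-handled straight tool, some 200 mm long and under 35 mm thick, lying near the ratchet rest; origin under it; a bystander
- blank: plain wooden blank, 120 x 42 x 42 mm, lying near the ratchet rest; origin at the centre of its underside; a bystander
- mallet: turned wooden mallet standing on its head, 94 mm across, 215 mm tall; origin at the centre of its underside; a bystander
- brush_pot: white pot with brushes, 72 mm across, brushes to 171 mm high; origin at the centre of its underside; a bystander
- sanding_block: cork sanding block, 100 x 55 x 34 mm, lying at the side; origin at the centre of its underside; a bystander

How it is judged:
On the way, in this order (a step that is already met when the one before it is completed fails the run):
1. the pawl is pressed free while the arm is still raised (value of joint pawl above 0.2 rad and value of joint rest above 0.5 rad), for 0.2 s.
2. the arm is pushed down level with the pawl free (value of joint rest below 0.05 rad and value of joint pawl above 0.2 rad), for 0.2 s.
3. the pawl is pressed back in with the arm level (value of joint rest below 0.05 rad and value of joint pawl below 0.06 rad), for 0.2 s.
At the end, for the whole second after the job is handed in: the rest arm is level on its stop (joint rest below 0.05 rad), at rest, and the pawl is engaged again (joint pawl below 0.06 rad) (all of step 3 and value of joint rest above -0.05 rad and velocity of joint rest between -0.05 and 0.05 rad/s); the robot touches nothing.
It fails at once if the rest arm is lifted (above 0.9 rad) (value of joint rest above 0.9 rad).
It fails at once if another thing on the bench is lifted, carried or shoved (more than 20 mm) (distance of any of figure_a, figure_b, paint_jar, gouge, blank, mallet, brush_pot, sanding_block from where it was at the start of the episode above 0.02 m).
It also fails if it takes over 48 s, if anything falls off the work surface, if the arm or the gripper's body presses on something with over 40 N, if the wrist force passes 120 N, or if a joint passes its speed limit or range.

## Working session

There is one attempt and no reset: what is moved stays moved. The work goes in short steps, Python scripts to look and compute and a tool call to move; the robot and the scene stay as the last step left them, time stands still between calls to the robot, and variables do not carry over. Pictures are saved under pics/ and viewed, at most 10 in all, crops included, and the job is handed in when it is done.

Besides the shell and the picture viewer there is one more tool, called after "Call:" in YAML: its name, and indented under it one key for each argument. jog_arm: Moves the arm, as the interface text tells. Its arguments: {"type":"object","properties":{"increments":{"type":"array","items":{"type":"array","items":{"type":"number"}}},"squeeze":{"type":"number"}},"required":["increments"]}

```bash
mkdir -p pics
python3 - <<'E'
from plant import telemetry,cams
import cv2,json
for n in("side","top"):
    cv2.imwrite(f"pics/{n}0.png",cams.grab_frame(n))
    p=cams.camera_params(n);print(n,p)
s=telemetry.observe();print(s)
E
```

```text
side {'fx': 414.10537822916774, 'fy': 414.10537822916774, 'cx': 283.06384551093294, 'cy': 214.89589968839653, 'world_from_camera': array([[ 0.88882127, -0.32261256,  0.32545029,  0.13148095],
       [-0.45790283, -0.65305305,  0.60319707, -0.7708579 ],
       [ 0.01793736, -0.68515899, -0.72817265,  1.0260131 ],
       [ 0.        ,  0.        ,  0.        ,  1.        ]])}
top {'fx': 450.65027437087684, 'fy': 450.65027437087684, 'cx': 278.26565121856663, 'cy': 216.47760672008343, 'world_from_camera': array([[-0.02631061, -0.99914319,  0.03194757,  0.49352519],
       [-0.999504  ,  0.02684651,  0.01646258, -0.00893187],
       [-0.01730615, -0.03149858, -0.99935396,  1.45079899],
       [ 0.        ,  0.        ,  0.        ,  1.        ]])}
{'t': 0.1, 'q': array([-1.4129035 ,  0.38421847,  0.0163468 ,  1.37106   , -0.00631727,
        1.38817139, -0.04648989]), 'qvel': array([ 0.00246023, -0.00136678, -0.00017966, -0.00322359,  0.00017583,
        0.00082282,  0.00159096]), 'joint_efforts': array([ 3.34051212e-03, -6.29135013e+01,  8.47917013e-01, -3.72755706e+01,
        1.66981167e-02,  1.04225089e-02,  4.33755201e-05]), 'tcp_pos': array([0.13674789, 0.60952904, 0.30293341]), 'eef_rot': array([ 1.10124320e-01,  9.93917409e-01, -8.99146330e-04, -9.90886743e-05]), 'contact_force': array([-0.0852419 , -0.11299113,  0.6604161 ]), 'wrist_torque': array([-0.04114643,  0.01748968,  0.00066389]), 'grasp_force': 0.0, 'gripper_width': 0.08558419187151746}
```

View pics/top0.png

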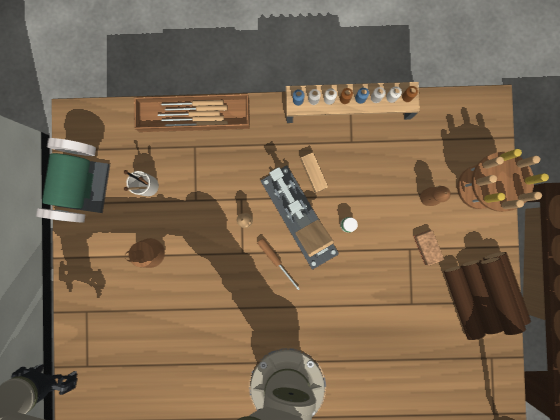

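View pics/side0.png

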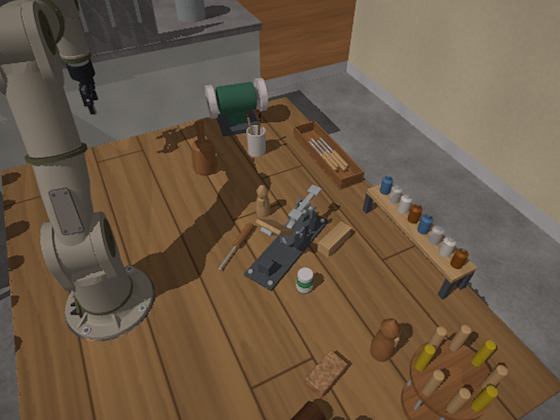

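The top view shows the bracket from about (275,175) (pawl end) to (320,262) (pad end). Figure_a is at (244,217), the jar at (350,225), the gouge at (278,262) and the blank at (314,170). The side view shows the same. I'll enlarge both.

Run:
```python
import cv2
a=cv2.imread("pics/top0.png")[150:280,225:375]
b=cv2.imread("pics/side0.png")[170:295,215:365]
cv2.imwrite("pics/t1.png",cv2.resize(a,None,fx=5,fy=4.6,interpolation=cv2.INTER_CUBIC)[:600])
cv2.imwrite("pics/s1.png",cv2.resize(b,None,fx=4.8,fy=4.8,interpolation=cv2.INTER_CUBIC))
```

```text
(no output)
```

View pics/t1.png

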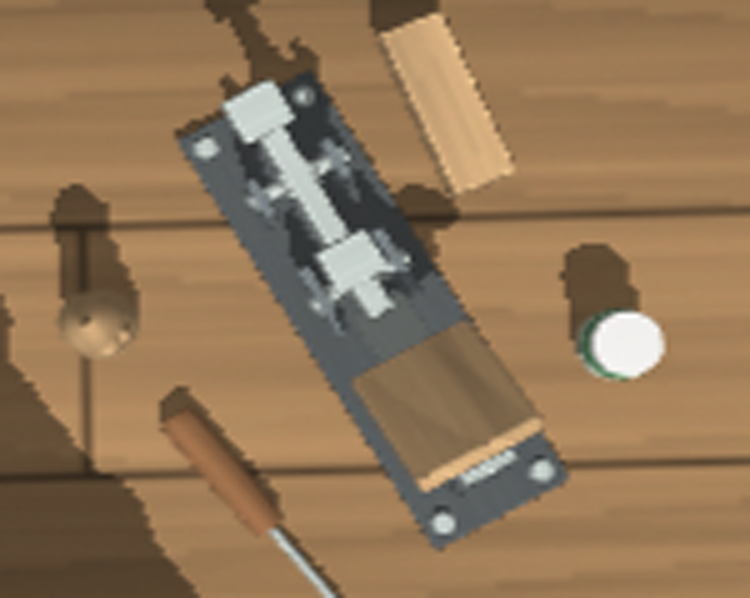

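View pics/s1.png

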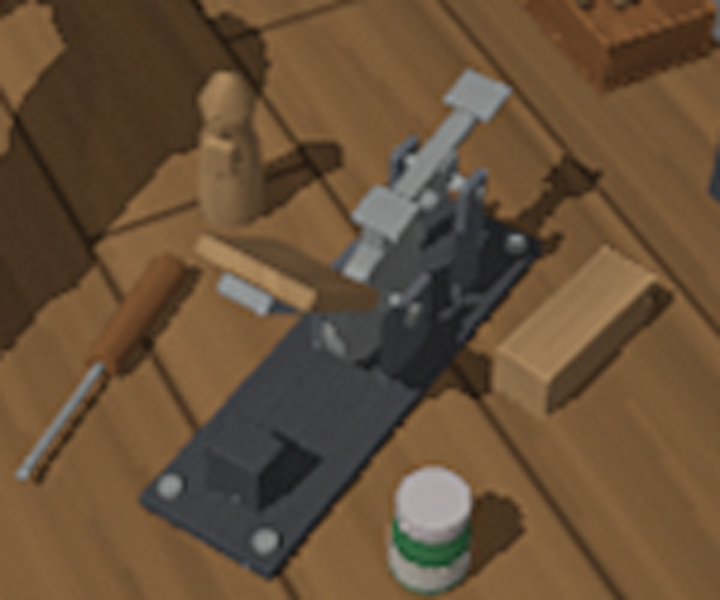

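```bash
cat > h.py <<'E'
import numpy as np
from plant import telemetry,cams
from scipy.optimize import least_squares
from scipy.spatial.transform import Rotation as R
def proj(n,P):
    c=cams.camera_params(n);W=c["world_from_camera"];p=(np.atleast_2d(P)-W[:3,3])@W[:3,:3]
    return np.c_[c["fx"]*p[:,0]/p[:,2]+c["cx"],c["fy"]*p[:,1]/p[:,2]+c["cy"]]
def toW(v,P):
    c,s=np.cos(v[2]),np.sin(v[2]);P=np.atleast_2d(P)
    return P@np.array([[c,s,0],[-s,c,0],[0,0,1]])+[v[0],v[1],0]
def pad(a,x,y,z=.02): return [x*np.cos(a)-z*np.sin(a),y,.06+x*np.sin(a)+z*np.cos(a)]
T=lambda x,y:(225+x/5,150+y/4.6)
S=lambda x,y:(215+x/4.8,170+y/4.8)
E
cat > fit.py <<'E'
from h import *
def model(v):
    a=v[3]
    t=[[-.145,-.05,.012],[-.145,.05,.012],[.185,-.05,.012],[.185,.05,.012],[-.125,0,.145],[-.015,0,.129],pad(a,.19,-.04),pad(a,.19,.04)]
    s=[[.185,.05,.012],[.185,-.05,.012],[-.145,.05,.012],[-.125,0,.145],[-.015,0,.129],pad(a,.19,-.04),pad(a,.19,.04)]
    return np.r_[proj("top",toW(v,t)),proj("side",toW(v,s))]
obs=np.array([T(178,137),T(312,72),T(437,550),T(568,475),T(258,110),T(355,258),T(420,486),T(542,420),
 S(272,577),S(143,500),S(540,245),S(478,95),S(387,213),S(198,238),S(312,300)])
r=least_squares(lambda v:(model(v)-obs).ravel(),[.5,-.03,-2.6,.7],loss="soft_l1")
v=r.x;print(v);print((model(v)-obs).round(1).tolist());np.save("v.npy",v)
for n,p in dict(tail=[-.125,0,.145],front=[-.015,0,.129],push=pad(v[3],.13,0),tip=pad(v[3],.19,0),level=[.13,0,.08]).items():print(n,toW(v,p).round(4))
E
python3 fit.py
```

```text
[ 0.55401322 -0.04594743 -2.63905866  0.74454856]
[[0.2, 0.5], [0.3, -1.1], [0.6, -0.0], [1.6, 0.4], [-0.1, -1.5], [-0.5, -0.8], [0.5, -0.4], [1.1, -0.7], [-1.3, 0.1], [-2.1, -0.2], [-0.0, -0.4], [-0.1, -0.9], [-0.5, -0.8], [-0.9, -0.0], [-0.1, -0.1]]
tail [[0.6636 0.0143 0.145 ]]
front [[ 0.5672 -0.0387  0.129 ]]
push [[ 0.4821 -0.0855  0.1628]]
tip [[ 0.4434 -0.1067  0.2035]]
level [[ 0.4401 -0.1086  0.08  ]]
```

The fit residual is about 1 px, so the pose is good, with rest at about 0.74. Next I raise the tool (the mallet is 215 mm tall and near the path), shut the fingers and travel to above the tail.

Call:
jog_arm:
  increments:
    - [0,0,-2,0,0,0,-1]
    - [-1.6,-1.2,-2,0,0,0,-1]
    - [-3.2,-2.4,-2,0,0,0,-1]
    - [-4.8,-3.6,-2,0,0,0,-1]
    - [-6.4,-4.8,-2,0,0,0,-1]
  squeeze: 20

```text
t: 0.6
tcp_pos: [0.2677, 0.4559, 0.3536]
eef_rot: [0.11, 0.994, -0.0, -0.0]
contact_force: [0.6, -0.0, 0.1]
gripper_width: 0.0126
grasp_force: 0.0
```

Call:
jog_arm:
  increments:
    - [-1.6,-1.2,0,0,0,0,-1]
    - [-3.2,-2.4,0,0,0,0,-1]
    - [-4.8,-3.6,0,0,0,0,-1]
    - [-6.4,-4.8,0,0,0,0,-1]
    - [-8,-6,0,0,0,0,-1]

```text
t: 1.1
tcp_pos: [0.4298, 0.2656, 0.3538]
eef_rot: [0.11, 0.994, 0.0, -0.0]
contact_force: [1.5, 0.1, -0.1]
gripper_width: 0.0001
grasp_force: 0.0
```

Call:
jog_arm:
  increments:
    - [-1.6,-1.2,0,0,0,0,-1]
    - [-3.2,-2.4,0,0,0,0,-1]
    - [-4.8,-3.6,0,0,0,0,-1]
    - [-6.4,-4.8,0,0,0,0,-1]
    - [-8,-6,0,0,0,0,-1]

```text
t: 1.6
tcp_pos: [0.5922, 0.0759, 0.3537]
eef_rot: [0.11, 0.994, -0.0, -0.0]
contact_force: [1.3, 1.0, 0.1]
gripper_width: -0.0
grasp_force: 0.0
```

Call:
jog_arm:
  increments:
    - [-1.6,-0.9,0,0,0,0,-1]
    - [-3.4,-1.8,1,0,0,0,-1]
    - [-3.4,-1.8,3,0,0,0,-1]
    - [-3.4,-1.8,4.8,0,0,0,-1]
    - [-3.4,-1.8,4.8,0,0,0,-1]

```text
t: 2.1
tcp_pos: [0.6608, 0.0149, 0.2253]
eef_rot: [0.111, 0.994, -0.001, -0.007]
contact_force: [-1.5, -0.4, -0.3]
gripper_width: -0.0001
grasp_force: 0.0
```

Run:
```python
from plant import telemetry,cams
import cv2
a=cams.grab_frame("top")[150:280,225:375];b=cams.grab_frame("side")[150:275,225:345]
f=lambda i:cv2.resize(i,(400,420),interpolation=cv2.INTER_CUBIC)
cv2.imwrite("pics/c2.png",cv2.hconcat([f(a),f(b)]))
s=telemetry.observe();print(s["tcp_pos"],s["contact_force"])
```

```text
[0.66407991 0.01529753 0.23407509] [ 1.25652783 -0.01213202  1.3881298 ]
```

View pics/c2.png

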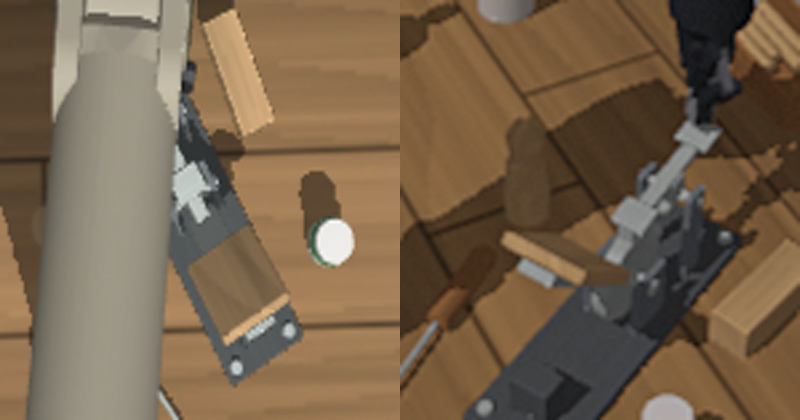

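The side view shows the shut fingertips at about (705,120), just above the tail plate at (697,135). Pressing down now.

Call:
jog_arm:
  increments:
    - [0,0,0.4,0,0,0,-1]
    - [0,0,0.6,0,0,0,-1]
    - [0,0,0.8,0,0,0,-1]
    - [0,0,1.0,0,0,0,-1]
    - [0,0,1.0,0,0,0,-1]

```text
t: 2.7
tcp_pos: [0.6656, 0.0157, 0.2106]
eef_rot: [0.11, 0.994, 0.001, 0.002]
contact_force: [2.1, 0.6, 3.3]
gripper_width: 0.0001
grasp_force: 1.7
```

Call:
jog_arm:
  increments:
    - [0,0,0.1,0,0,0,-1]
    - [0,0,0.2,0,0,0,-1]
    - [0,0,0.3,0,0,0,-1]
    - [0,0,0.3,0,0,0,-1]

```text
t: 3.1
tcp_pos: [0.667, 0.0165, 0.2045]
eef_rot: [0.109, 0.994, 0.001, 0.004]
contact_force: [5.8, 2.7, 7.7]
gripper_width: 0.0001
grasp_force: 4.4
```

Call:
jog_arm:
  increments:
    - [0,0,0.1,0,0,0,-1]
    - [0,0,0.2,0,0,0,-1]
    - [0,0,0.3,0,0,0,-1]
    - [0,0,0.3,0,0,0,-1]

```text
t: 3.5
tcp_pos: [0.6675, 0.0164, 0.2029]
eef_rot: [0.109, 0.994, 0.003, 0.006]
contact_force: [-8.3, 5.3, 41.3]
gripper_width: -0.0
grasp_force: 19.9
```

The stop is reached at 41 N with the tip at 0.130, so the pawl is free. I retreat and move above the pad.

Call:
jog_arm:
  increments:
    - [0,0,-1,0,0,0,-1]
    - [0,0,-3,0,0,0,-1]
    - [0,0,-4.6,0,0,0,-1]
    - [1.2,-1.1,-4.6,0,0,0,-1]
    - [2.5,-2.2,-4.6,0,0,0,-1]

```text
t: 4.0
tcp_pos: [0.5916, -0.0254, 0.3105]
eef_rot: [0.109, 0.994, -0.0, 0.002]
contact_force: [0.4, -0.8, 0.7]
gripper_width: -0.0001
grasp_force: 0.0
```

Call:
jog_arm:
  increments:
    - [1.2,-1.1,0,0,0,0,-1]
    - [2.5,-2.2,0,0,0,0,-1]
    - [3.7,-3.3,0,0,0,0,-1]
    - [3.7,-3.3,0,0,0,0,-1]
    - [3.7,-3.3,0,0,0,0,-1]

```text
t: 4.5
tcp_pos: [0.4825, -0.0858, 0.3096]
eef_rot: [0.111, 0.994, 0.001, 0.001]
contact_force: [-0.1, 0.1, -0.7]
gripper_width: -0.0
grasp_force: 0.0
```

Run:
```python
from plant import telemetry,cams
import cv2
from h import *
a=cams.grab_frame("top")[150:280,225:375];b=cams.grab_frame("side")[150:275,215:345]
f=lambda i:cv2.resize(i,(400,420),interpolation=cv2.INTER_CUBIC)
cv2.imwrite("pics/c3.png",cv2.hconcat([f(a),f(b)]))
s=telemetry.observe();p=s["tcp_pos"];print(p,s["contact_force"],s["q"])
v=np.load("v.npy");Rm=R.from_quat(s["eef_rot"]).as_matrix()
for an in(.745,.6,.45,.3,.15,0):
    P=toW(v,pad(an,.13,0))[0]+[0,0,.073];print(an,P.round(3),((P-p)@Rm/.025).round(2))
```

```text
[ 0.48358784 -0.08462964  0.30920114] [-0.21943467  0.22284141  0.38173551] [-0.43367097  0.08649081  0.58334166  1.74052082 -0.04936032  1.32849132
  1.51095155]
0.745 [ 0.482 -0.085  0.236] [ 0.05 -0.05  2.93]
0.6 [ 0.47  -0.092  0.223] [ 0.47 -0.42  3.45]
0.45 [ 0.459 -0.098  0.208] [ 0.84 -0.74  4.07]
0.3 [ 0.45  -0.103  0.191] [ 1.14 -1.01  4.75]
0.15 [ 0.444 -0.106  0.172] [ 1.36 -1.2   5.48]
0 [ 0.44  -0.109  0.153] [ 1.49 -1.32  6.25]
```

View pics/c3.png

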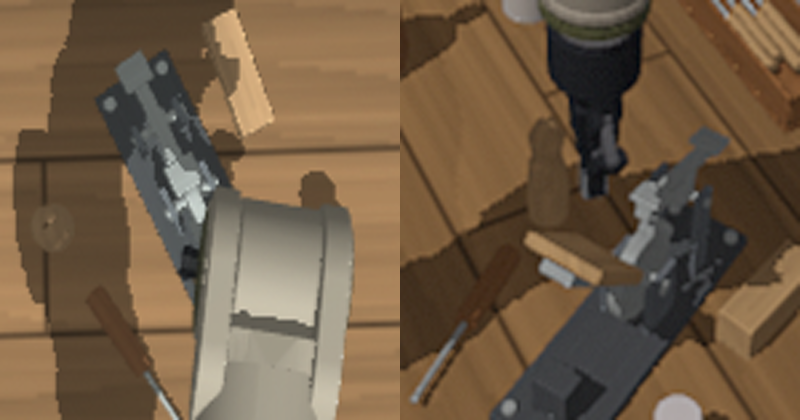

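The pawl looks free (front plate raised in the side view) and the arm is still up, with the fingertips at (595,185) above the pad. Now I push it down along its arc.

Call:
jog_arm:
  increments:
    - [0,0,1.5,0,0,0,-1]
    - [0,0,2.4,0,0,0,-1]
    - [0.1,-0.1,2.9,0,0,0,-1]
    - [0.3,-0.3,3.2,0,0,0,-1]
    - [0.5,-0.4,3.5,0,0,0,-1]

```text
t: 5.1
tcp_pos: [0.4698, -0.0922, 0.2219]
eef_rot: [0.11, 0.994, -0.0, 0.001]
contact_force: [4.3, -0.2, 3.5]
gripper_width: -0.0004
grasp_force: 2.6
```

Call:
jog_arm:
  increments:
    - [0.15,-0.15,0.3,0,0,0,-1]
    - [0.3,-0.3,0.6,0,0,0,-1]
    - [0.45,-0.4,0.9,0,0,0,-1]

```text
t: 5.4
tcp_pos: [0.4556, -0.1, 0.1988]
eef_rot: [0.11, 0.994, 0.0, 0.001]
contact_force: [4.3, 0.8, 3.0]
gripper_width: -0.0
grasp_force: 2.4
```

Call:
jog_arm:
  increments:
    - [0.15,-0.15,0.4,0,0,0,-1]
    - [0.3,-0.3,0.8,0,0,0,-1]
    - [0.4,-0.4,1.2,0,0,0,-1]
    - [0.5,-0.5,1.6,0,0,0,-1]
    - [0.5,-0.5,1.8,0,0,0,-1]

```text
t: 5.9
tcp_pos: [0.4391, -0.1097, 0.1525]
eef_rot: [0.111, 0.994, -0.0, -0.001]
contact_force: [-3.7, -0.3, 16.2]
gripper_width: -0.0002
grasp_force: 8.9
```

Call:
jog_arm:
  increments:
    - [0,0,0.1,0,0,0,-1]
    - [0,0,0.2,0,0,0,-1]
    - [0,0,0.2,0,0,0,-1]

```text
t: 6.2
tcp_pos: [0.4393, -0.1101, 0.1517]
eef_rot: [0.111, 0.994, 0.001, -0.002]
contact_force: [-25.7, 4.0, 60.1]
gripper_width: 0.0
grasp_force: 30.5
```

The arm is on its stop at 60 N. I lift off and move over the front plate.

Call:
jog_arm:
  increments:
    - [0,0,-1.5,0,0,0,-1]
    - [0,0,-3.3,0,0,0,-1]
    - [0,0,-4.8,0,0,0,-1]
    - [-1,0.9,-4.8,0,0,0,-1]
    - [-2,1.8,-4.8,0,0,0,-1]

```text
t: 6.7
tcp_pos: [0.4994, -0.0766, 0.2698]
eef_rot: [0.111, 0.994, 0.001, 0.001]
contact_force: [0.4, 0.3, -0.1]
gripper_width: 0.0004
grasp_force: 0.0
```

Call:
jog_arm:
  increments:
    - [-1,0.9,0,0,0,0,-1]
    - [-2,1.8,0,0,0,0,-1]
    - [-2.5,2.2,0,0,0,0,-1]
    - [-2.5,2.2,0,0,0,0,-1]
    - [-2.5,2.2,0.4,0,0,0,-1]

```text
t: 7.2
tcp_pos: [0.5719, -0.0372, 0.2584]
eef_rot: [0.111, 0.994, -0.001, -0.0]
contact_force: [-0.1, -1.4, -0.2]
gripper_width: 0.0006
grasp_force: 0.0
```

Run:
```python
import cv2
from h import *
b=cams.grab_frame("side")[150:275,215:345]
cv2.imwrite("pics/c4.png",cv2.resize(b,(600,576),interpolation=cv2.INTER_CUBIC))
s=telemetry.observe();p=s["tcp_pos"];print(p,s["contact_force"])
v=np.load("v.npy");Rm=R.from_quat(s["eef_rot"]).as_matrix()
P=toW(v,[-.018,0,.129])[0]+[0,0,.073];print(P,((P-p)@Rm/.025).round(2))
```

```text
[ 0.57069409 -0.03734998  0.2561779 ] [-1.49856468 -0.60611236 -1.70797177]
[ 0.56978779 -0.03727777  0.202     ] [ 0.03 -0.    2.17]
```

View pics/c4.png

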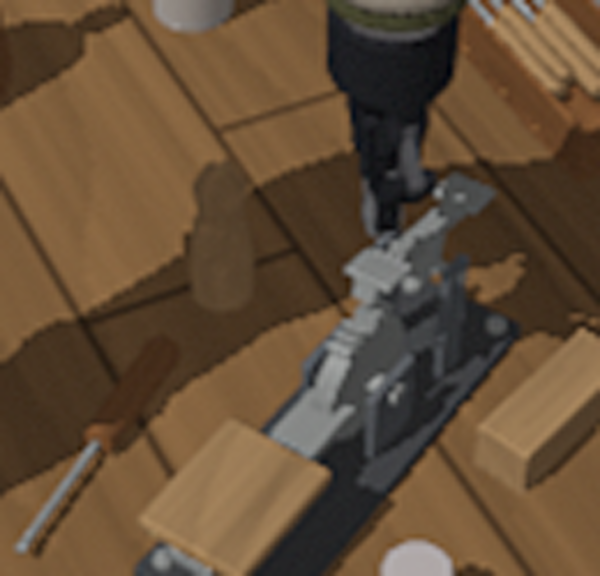

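The arm lies level (pad at about (235,495)) and the front plate is raised at (380,268), with the fingertips above it at (385,230). Pressing down.

Call:
jog_arm:
  increments:
    - [0,0,0.6,0,0,0,-1]
    - [0,0,1.0,0,0,0,-1]
    - [0,0,1.4,0,0,0,-1]
    - [0,0,1.8,0,0,0,-1]
    - [0,0,2.1,0,0,0,-1]

```text
t: 7.75
tcp_pos: [0.5716, -0.0371, 0.206]
eef_rot: [0.111, 0.994, -0.0, -0.0]
contact_force: [-6.5, -2.8, 7.9]
gripper_width: 0.0001
grasp_force: 4.2
```

Call:
jog_arm:
  increments:
    - [0,0,0.1,0,0,0,-1]
    - [0,0,0.2,0,0,0,-1]
    - [0,0,0.2,0,0,0,-1]

```text
t: 8.05
tcp_pos: [0.5713, -0.0375, 0.2025]
eef_rot: [0.111, 0.994, -0.0, -0.001]
contact_force: [-10.9, -2.3, 15.1]
gripper_width: -0.0004
grasp_force: 7.9
```

Call:
jog_arm:
  increments:
    - [0,0,0.1,0,0,0,-1]
    - [0,0,0.2,0,0,0,-1]
    - [0,0,0.3,0,0,0,-1]
    - [0,0,0.3,0,0,0,-1]

```text
t: 8.45
tcp_pos: [0.5714, -0.0381, 0.2008]
eef_rot: [0.111, 0.994, 0.001, 0.001]
contact_force: [-34.6, -0.1, 66.1]
gripper_width: -0.0004
grasp_force: 33.4
```

The hard stop is reached at 66 N with the tip at 0.128, so the pawl is engaged. I lift off and check.

Call:
jog_arm:
  increments:
    - [0,0,-1,0,0,0,-1]
    - [0,0,-3,0,0,0,-1]
    - [0,0,-5,0,0,0,-1]
    - [0,0,-6,0,0,0,-1]
    - [0,0,-6,0,0,0,-1]

```text
t: 8.95
tcp_pos: [0.5736, -0.0366, 0.3483]
eef_rot: [0.11, 0.994, 0.001, 0.004]
contact_force: [-0.0, -0.6, 0.3]
gripper_width: 0.0001
grasp_force: 0.0
```

Run:
```python
import cv2
from h import *
b=cams.grab_frame("side")
v=np.load("v.npy")
print(proj("side",toW(v,[[-.125,0,.145],[-.015,0,.129],pad(0,.19,-.04),pad(0,.19,.04)])).round(1), "crop scale 600/130, 576/125, off 215,150")
cv2.imwrite("pics/c5.png",cv2.resize(b[150:275,215:345],(600,576),interpolation=cv2.INTER_CUBIC))
s=telemetry.observe();print(s["tcp_pos"],s["contact_force"])
```

```text
[[314.4 188.9]
 [295.1 213.5]
 [243.2 262.8]
 [266.2 276.2]] crop scale 600/130, 576/125, off 215,150
[ 0.5729083  -0.03635738  0.34555765] [ 0.63494991 -1.24843913 -0.41519143]
```

View pics/c5.png

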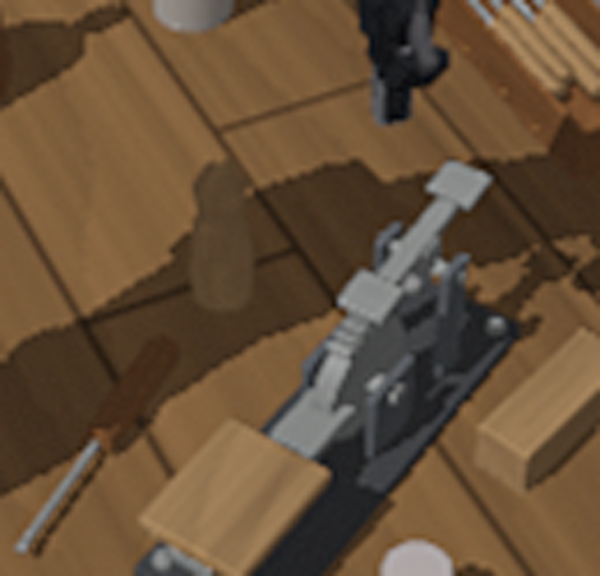

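The front plate at (370,295) and the tail plate at (458,186) are where the engaged pawl should be, the pad lies level, and the tool is clear.

```bash
python3 -c "
from plant import order
print(order.close_job())"
```

```text
the job is handed in; nothing more can be done
None
```

The job is handed in: the pawl was pressed free, the arm pushed down level on its stop, and the pawl pressed back in. The last picture showed it engaged and the tool clear, but the hand-in gave no verdict.

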